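# Unload the battery charging dock and send the tray off

### The job

Switch the charging dock off at its lever, then pull every battery pack out through the front of its bay and lay the packs side by side on the floor of the metal tray, none on top of another. When all are in, push the loaded tray along the bench, without lifting it, until it stands wholly on the black rubber mat and square with it. Leave the switch off and the other tools and jars where they are.

Things in the scene. Friction and masses are not known exactly. Their poses are not given: they have to be found in the camera images.
- dock: charging dock, fixed: low grey housing 256 mm wide (y), 92 deep (x), roof top 56 mm above the bench; four bays open only at the front (-x): centres y = -90, -30, 30, 90 mm, mouths 44 wide, z 4 to 50 mm, 86 deep. A 4 mm bare metal apron as wide as the dock runs 150 mm out (x -150..0), level with the bay floors. Origin: on the bench under the middle of the line of mouths; +x points into the bays.
- switch (a joint): the dock's switch, a toggle lever with a round black knob on a block in the middle of the dock's roof; angle about the dock's y axis, in rad: 0 = on (leaning towards the robot, -x), 1.0 = fully off (leaning away, +x). Light (about 1 N at the knob); stays where it is left. Off means above 0.8.
- switch_tip (a point): centre of the lever's knob, a ball 26 mm across on a 60 mm rod; pivot at dock x = 65, y = 0, z = 78 mm, in a block 70 x 50 mm on the roof, its top 81 mm above the bench. The knob is about 131 mm above the bench at both ends of its swing, 138 mm in the middle; from on to off it moves from dock x = 36 to 94 mm.
- pack1: black battery pack (four alike; absent ones read None): body 80 long (x) x 38 wide (y) x 40 mm high, 180 g, with a pull grip on its front (-x) 40 mm long, 14 thick (y), 8 to 34 mm above the underside. Origin: centre of the body's underside; body x -40..40, grip x -80..-40 mm. Starts in a dock bay, origin about 43 mm behind the mouth, yaw as the dock's, only the grip standing out.
- pack2: black battery pack (four alike; absent ones read None): body 80 long (x) x 38 wide (y) x 40 mm high, 180 g, with a pull grip on its front (-x) 40 mm long, 14 thick (y), 8 to 34 mm above the underside. Origin: centre of the body's underside; body x -40..40, grip x -80..-40 mm. Starts in a dock bay, origin about 43 mm behind the mouth, yaw as the dock's, only the grip standing out.
- pack3: black battery pack (four alike; absent ones read None): body 80 long (x) x 38 wide (y) x 40 mm high, 180 g, with a pull grip on its front (-x) 40 mm long, 14 thick (y), 8 to 34 mm above the underside. Origin: centre of the body's underside; body x -40..40, grip x -80..-40 mm. Starts in a dock bay, origin about 43 mm behind the mouth, yaw as the dock's, only the grip standing out.
- pack4: black battery pack (four alike; absent ones read None): body 80 long (x) x 38 wide (y) x 40 mm high, 180 g, with a pull grip on its front (-x) 40 mm long, 14 thick (y), 8 to 34 mm above the underside. Origin: centre of the body's underside; body x -40..40, grip x -80..-40 mm. Starts in a dock bay, origin about 43 mm behind the mouth, yaw as the dock's, only the grip standing out.
- tray: a loose open aluminium tray, 155 mm (x) x 275 mm (y) outside, walls 4 mm thick and 30 mm high, floor 4 mm thick, about 320 g; origin: centre of its underside. The packs go in with their length along the tray's x.
- mat: a flat black rubber mat, 205 mm (x) x 325 mm (y), 1 mm thick, on the bench to the robot's right; it does not move and offers no step. Origin: its centre. The tray's 275 mm side goes along the mat's 325 mm side, either way round.
- hammer: a hammer lying on the bench, 260 mm long; a bystander. Origin: middle, underside.
- wrench: a steel wrench lying on the bench, 180 mm long; a bystander. Origin: middle, underside.
- driver: a screwdriver with an amber handle, 200 mm long; a bystander. Origin: middle, underside.
- jar: a small glass jar with a steel lid, 60 mm across, 75 mm high; a bystander. Origin: centre of its foot.
- offcut: a wood offcut, 70 x 80 x 36 mm; a bystander. Origin: centre of its underside.
- can: a steel can, 66 mm across, 90 mm high; a bystander. Origin: centre of its foot.
- tape: a yellow tape measure, 65 x 36 x 62 mm; a bystander. Origin: centre of its underside.

How it is judged:
By the outcome, as a careful person would: the job done as asked, in the order asked, and still so for the second after the job is handed in, with the robot touching nothing.
Of pack1, pack2, pack3, pack4 only 3 to 4 are there at a start; the rules pass over those that are not, and their reading is None.
At some moment in a run one of tray may be knocked a few centimetres aside while the robot is not near it.
Once in a run the grip may slacken for a moment while it holds something.
It also fails if it takes over 210 s, if anything falls off the work surface, if the arm or the gripper's body presses on something with over 40 N, if the wrist force passes 120 N, or if a joint passes its speed limit or range.

### The arm

A 6-joint arm with a two-finger parallel gripper is mounted at the origin on the work surface. World frame = base frame: x ahead of the robot, y to its left, z up, the work surface at z = 0. Lengths are in m, angles in rad, forces in N, time in s.
With the tool pointing down it reaches from about 0.275 to 0.725 m from the base axis. Payload 5.6 kg.
Tool frame: the origin (TCP) lies at the centre of the arm's flange, where the gripper is bolted on; the fingertips stand 173 mm ahead of it and the grasp point (between the pads) lies 155 mm ahead of it; z points along the fingers, y is the line along which they close (so a half turn about z gives the same grasp; the last joint's range is limited). The gripper opens to 85 mm and grips with 20 to 120 N. Pads are 22 mm wide; open, the fingers measure 114 mm over their backs; the gripper's body (76 mm by 85 mm) begins 54 mm behind the grasp point. The pads swing forward as they close: fully open they stand 13 mm farther back than shut.
Start: joints at [-0.871, 0.255, 0.108, 0, -1.424, -0.285], TCP at [0.222, -0.503, 0.405] pointing down, gripper open.
Joint ranges: [-2.95, 2.95], [-1.21, 1.97], [-1.09, 1.5], [-2.87, 1.71], [-2.94, -0.07], [-3.05, 3.05]. Speed limits (rad/s): [2.57, 2.57, 3.14, 3.14, 3.14, 3.14].

### API

Orientations are given as a 3x3 rotation matrix whose columns are the frame's x, y, z axes.
In Python, from cell import sensors, cams, job, find_in, outline_of gives the robot as it stands. The module is installed in compiled form; this text tells all that it offers.
- The arm moves only by the shell command python3 -m pendant 'ROWS' [FORCE]. ROWS is JSON, a list of rows, each a list of 3 entries, a list of its own where there are three numbers: the shift along the tool's x, y, z as a fraction of full scale, then the turn about the tool's z as a fraction of full scale, then the opening in per cent of the stroke, from 0 (shut) to 100 (fully open). In form: [[[tx, ty, tz], spin, claw], ...]. A call has 1 to 10 rows; each row is the pose to reach, as a shift and turn from the pose commanded when the call began, along the tool's axes at that moment; what a row does not reach only later rows make up. Full scale, the value 1, is 120 mm for a shift and 90 degrees for a turn. A row lasts 1/10 s, in which the tool goes at most 50 mm and 8.59 degrees, less where a joint would pass 70% of its speed; a pose out of reach is approached as far as the arm can. A call with a number of a shift or a turn outside -1 to 1 is refused whole. A call with a gripper value outside its range is refused whole. The fingers move at their own pace and stop on an object; FORCE is the grip in N (left out, the last holds). Time passes only in rows, so rows that repeat a pose let the fingers close. It gives the time, the measured TCP pose, the force, the opening and the grip force at its end, in the units of the state.
- sensors.get_state(): the state, without advancing time (a new reading comes with each control period).
- cams.camera(name): name is "scene" or "side" or "wrist"; returns a dict with "image" (420x560x3 uint8, red, green, blue), "vfov" (degrees; the focal length in pixels is half the picture's height over the tangent of half this angle, whatever the lens; pixels are square), "cx", "cy" (the principal point, pixels), "T" (4x4, takes a point from camera to world coordinates). Camera axes: x right, y up, looking along -z (the intrinsics and any distortion apply to the point x, -y, -z); pixel columns grow to the right and rows downward; lengths in m; the calibration is good to about 2 mm. A picture is of the moment at which its call begins. There is no depth.
- job.close_job(): hands the job in; it is judged then, once.
Trained networks look in a picture, given as the dict that the camera call returned (one of the last four; its "shot" number tells which), for a name from the list of things; names that differ only in an ending like _2 or _b are one class to them, and where a whole thing is asked for, a point or a joint stands for the part that bears it (a point fixed in the world has none). Each returns a list of dicts, best first, with "p" (0 to 1); they miss things now and then, are a little off and sometimes report something else, mostly with a low value. They report only what shows in the picture. A call takes as long as a camera call.
- find_in(target, picture): "point" ([column, row] in pixels, amid what is visible of it).
- outline_of(target, picture): "pixels" (420x560 bool, what is visible of it) and "point" ([column, row] in pixels, amid what is visible of it).
The state is a dict: "t": time; "joints": joint angles; "qvel": joint speeds; "joint_torque": joint torques, N m; "eef_pos": TCP position; "ee_rot": TCP orientation; "wrist_force": force on the tool from outside, world axes, zero at the start; "moment": the same for the moment, N m; "gripper_width": opening from 0.0 (shut) to 1.0 (fully open); "gripper_force": force on a finger pad.
Only numpy, scipy, OpenCV 4.12 (cv2) and the standard library are available. Lean on these libraries where they do the work, as an engineer would, in place of code of your own. Each camera call takes 0.05 s, during which the arm holds its last target. There are 200 camera calls.

## Working session

There is one attempt and no reset: what is moved stays moved. The work goes in short steps, Python scripts to look and compute and a shell command to move; the robot and the scene stay as the last step left them, time stands still between calls to the robot, and variables do not carry over. Pictures are saved under pics/ and viewed, at most 14 in all, crops included, and the job is handed in when it is done.

```bash
mkdir -p pics; cat > h.py <<'E'
import numpy as np, cv2
from cell import sensors, cams, job, find_in, outline_of
def shot(n, save=None):
    c=cams.camera(n)
    if save: cv2.imwrite(f'pics/{save}.png', c['image'][:,:,::-1])
    return c
def ray(c,p):
    f=c['image'].shape[0]/2/np.tan(np.radians(c['vfov'])/2)
    d=np.array([(p[0]-c['cx'])/f,-(p[1]-c['cy'])/f,-1.])
    T=np.array(c['T']); return T[:3,3],T[:3,:3]@d
def w(c,p,z=0.):
    o,d=ray(c,p); return o+d*(z-o[2])/d[2]
def pix(c,P):
    f=c['image'].shape[0]/2/np.tan(np.radians(c['vfov'])/2)
    T=np.array(c['T']); q=T[:3,:3].T@(np.array(P)-T[:3,3])
    return [c['cx']+f*q[0]/-q[2], c['cy']-f*q[1]/-q[2]]
E
python3 - <<'E'
from h import *
np.set_printoptions(precision=3,suppress=True)
for n in ['scene','side','wrist']:
    c=shot(n,n+'0'); print(n,{k:v for k,v in c.items() if k not in('image','T')},np.array(c['T']).tolist())
    for t in ['dock','switch_tip','pack1','tray','mat','jar','can','tape','offcut','hammer','wrench','driver']:
        for r in find_in(t,c)[:5]: print(t,round(r['p'],2),np.round(r['point']),w(c,r['point'],0.02))
s=sensors.get_state(); print(s['ee_rot'],s['t'])
E
cd pics; python3 -c "
import cv2,numpy as np
a=[cv2.imread(f'{n}0.png') for n in('scene','side','wrist')]
cv2.imwrite('w0.png',a[2])"
```

```text
scene {'vfov': 55.66876170027243, 'cx': 284.71235818101195, 'cy': 208.75889757841998, 'shot': 1} [[0.8708525145493484, -0.36816072966862506, 0.325689384280395, 0.9985706261367678], [0.4914725601392674, 0.6408347787851307, -0.5897334219200799, -0.6459529170819373], [0.008403602396079372, 0.6736382288953606, 0.7390134748686862, 1.0470727330572893], [0.0, 0.0, 0.0, 1.0]]
dock 0.64 [288. 198.] [0.53  0.226 0.02 ]
switch_tip 0.4 [219. 267.] [ 0.489 -0.138  0.02 ]
pack1 0.51 [296. 177.] [0.504 0.336 0.02 ]
pack1 0.45 [283. 198.] [0.516 0.214 0.02 ]
pack1 0.4 [287. 187.] [0.5   0.273 0.02 ]
tray 0.86 [219. 266.] [ 0.488 -0.135  0.02 ]
mat 0.78 [164. 330.] [ 0.48  -0.379  0.02 ]
jar 0.94 [329. 247.] [0.75  0.101 0.02 ]
can 0.87 [337. 160.] [0.597 0.503 0.02 ]
can 0.66 [300. 281.] [ 0.729 -0.059  0.02 ]
can 0.29 [304. 181.] [0.54  0.333 0.02 ]
tape 0.8 [233. 370.] [ 0.705 -0.378  0.02 ]
offcut 0.72 [261. 331.] [ 0.712 -0.251  0.02 ]
hammer 0.74 [307. 141.] [0.439 0.549 0.02 ]
hammer 0.18 [307. 180.] [0.549 0.34  0.02 ]
wrench 0.6 [301. 280.] [ 0.73  -0.055  0.02 ]
driver 0.51 [304. 178.] [0.5
[... 1058 characters left out ...]
0.693 0.149 0.02 ]
wrench 0.51 [277. 207.] [ 0.708 -0.016  0.02 ]
driver 0.83 [204. 243.] [0.715 0.241 0.02 ]
wrist {'vfov': 66.03735290210665, 'cx': 281.7166432336433, 'cy': 212.0814506748232, 'shot': 3} [[-0.4031115822176736, -0.874925145514478, -0.2683412790243659, 0.15308805245644477], [0.9151506679399514, -0.38557024066295126, -0.11762161571825824, -0.5340265852689308], [-0.0005543022852838457, -0.2929873363501958, 0.9561161610847255, 0.3735443803763756], [0.0, 0.0, 0.0, 1.0]]
tray 0.57 [467. 408.] [ 0.412 -0.136  0.02 ]
mat 0.74 [286. 343.] [ 0.414 -0.413  0.02 ]
offcut 0.34 [465. 409.] [ 0.413 -0.138  0.02 ]
[[-0.915 -0.403  0.   ]
 [-0.403  0.915  0.   ]
 [-0.    -0.    -1.   ]] 1.95
```

View pics/scene0.png

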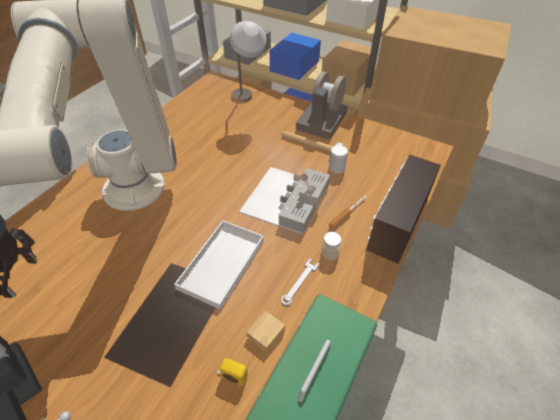

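View pics/side0.png

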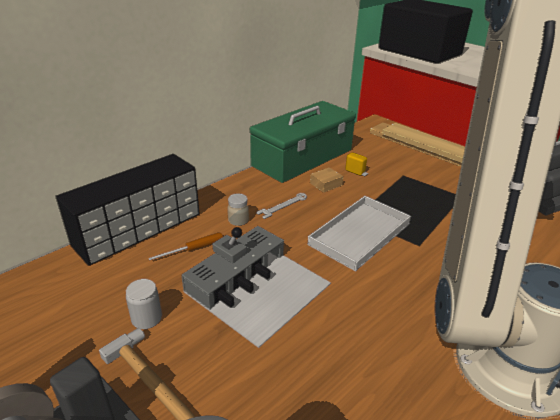

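```bash
python3 - <<'E'
from h import *
np.set_printoptions(precision=3,suppress=True)
c=shot('side'); d=shot('scene')
for p in [(260,343),(329,282)]: print('apron side',p,w(c,p,.004))
for p in [(242,210),(272,170)]: print('apron scene',p,w(d,p,.004))
print([ (r['point'],round(r['p'],2)) for r in find_in('switch_tip',c)], w(c,(236,232),.131), w(d,(296,180),.131))
a=cv2.resize(c['image'][190:390,150:450],None,fx=2.6,fy=2.6,interpolation=2)
cv2.imwrite('pics/c1.png',a[:,:,::-1])
b=cv2.resize(d['image'][130:270,210:370],None,fx=4.2,fy=4.2,interpolation=2)
cv2.imwrite('pics/c2.png',b[:,:,::-1])
E
```

```text
apron side (260, 343) [0.385 0.341 0.004]
apron side (329, 282) [0.408 0.096 0.004]
apron scene (242, 210) [0.411 0.106 0.004]
apron scene (272, 170) [0.396 0.34  0.004]
[([236.2, 231.4], 0.54), ([236.0, 207.4], 0.18)] [0.582 0.239 0.131] [0.564 0.217 0.131]
```

View pics/c1.png

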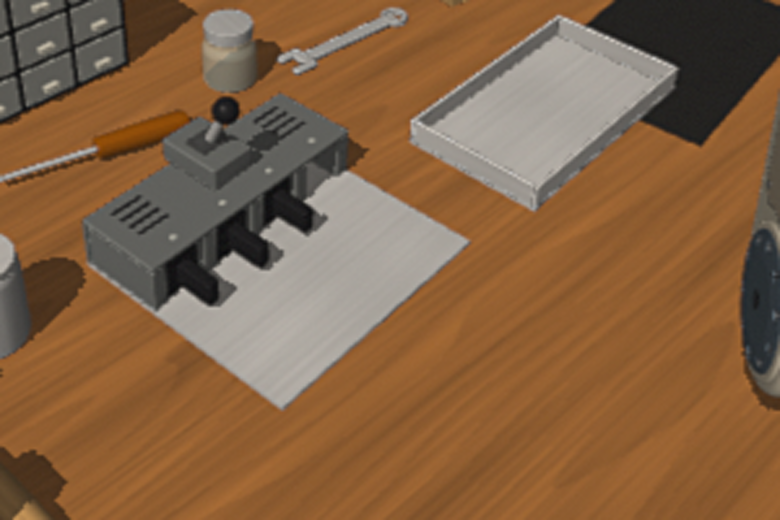

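View pics/c2.png

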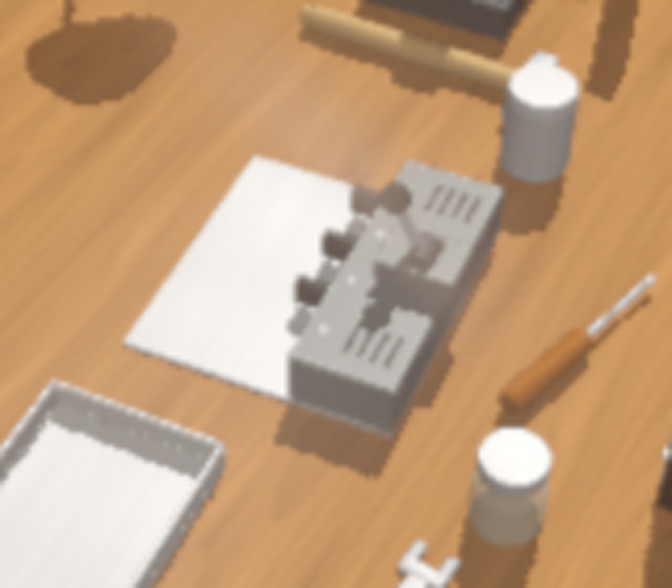

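```bash
python3 - <<'E'
from h import *
from scipy.optimize import least_squares
np.set_printoptions(precision=3,suppress=True)
c=shot('side'); d=shot('scene')
S=lambda x,y:(x/2.6+150,y/2.6+190); D=lambda x,y:(x/4.2+210,y/4.2+130)
M=[(c,S(282,408),(-.15,.128,.004)),(c,S(468,241),(-.15,-.128,.004)),(d,D(125,343),(-.15,-.128,.004)),(d,D(255,156),(-.15,.128,.004)),
(c,S(88,218),(.092,.128,.056)),(c,S(158,272),(0,.128,.056)),(c,S(348,130),(0,-.128,.056)),(c,S(282,95),(.092,-.128,.056)),
(d,D(415,160),(0,.128,.056)),(d,D(500,187),(.092,.128,.056)),(d,D(408,390),(.092,-.128,.056)),(d,D(290,352),(0,-.128,.056)),
(c,S(226,110),(.036,0,.131)),(d,D(396,196),(.036,0,.131))]
def f(v):
    C,s=np.cos(v[2]),np.sin(v[2])
    return np.concatenate([np.subtract(pix(m,(v[0]+C*P[0]-s*P[1],v[1]+s*P[0]+C*P[1],P[2])),p) for m,p,P in M])
r=least_squares(f,[.53,.23,.1],loss='soft_l1'); print(r.x); print(r.fun.reshape(-1,2))
# tray rim corners from side crop & scene crop
T=[w(c,S(*p),.030) for p in [(412,125),(535,193),(676,70),(560,17)]]; print(np.array(T))
for n in ('tray','mat'):
  for m in (c,d):
    o=outline_of(n,m)
    for q in o[:2]:
        if q['p']<.5: continue
        k=np.argwhere(q['pixels'])[:,::-1].astype(np.float32)
        h=cv2.convexHull(k); e=cv2.approxPolyDP(h,6,True)[:,0]
        print(n,q['p'],[ (tuple(p),w(m,p,.03 if n=='tray' else .001)[:2]) for p in e])
E
```

```text
[0.542 0.237 0.098]
[[-0.044 -0.128]
 [ 0.244 -0.252]
 [-0.852 -0.311]
 [-0.777 -0.033]
 [-3.192  0.537]
 [-2.963 -0.846]
 [-0.286 -0.343]
 [-1.493 -1.463]
 [-2.697 -0.361]
 [ 0.401  0.151]
 [-3.921  0.494]
 [-1.47   0.869]
 [-0.185  0.836]
 [-1.266  0.52 ]]
[[ 0.538  0.033  0.03 ]
 [ 0.388  0.022  0.03 ]
 [ 0.411 -0.252  0.03 ]
 [ 0.561 -0.243  0.03 ]]
tray 0.93 [((np.float32(409.0), np.float32(217.0)), array([ 0.412, -0.25 ])), ((np.float32(356.0), np.float32(269.0)), array([0.377, 0.036])), ((np.float32(308.0), np.float32(243.0)), array([0.525, 0.049])), ((np.float32(309.0), np.float32(234.0)), array([0.549, 0.019])), ((np.float32(362.0), np.float32(197.0)), array([ 0.567, -0.233]))]
tray 0.9 [((np.float32(262.0), np.float32(236.0)), array([0.545, 0.024])), ((np.float32(221.0), np.float32(308.0)), array([ 0.581, -0.253])), ((np.float32(176.0), np.float32(288.0)), array([ 0.429, -0.265])), ((np.float32(222.0), np.float32(220.0)), array([0.392, 0.016]))]
mat 0.81 [((np.float32(455.0), np.float32(196.0)), array([ 0.398, -0.498])), ((np.float32(420.0), np.float32(243.0)), array([ 0.343, -0.206])), ((np.float32(397.0), np.float32(236.0)), array([ 0.403, -0.185])), ((np.float32(376.0), np.float32(200.0)), array([ 0.552, -0.291])), ((np.float32(403.0), np.float32(176.0)), array([ 0.58 , -0.481]))]
mat 0.88 [((np.float32(214.0), np.float32(306.0)), array([ 0.547, -0.246])), ((np.float32(170.0), np.float32(386.0)), array([ 0.584, -0.483])), ((np.float32(105.0), np.float32(357.0)), array([ 0.386, -0.51 ])), ((np.float32(170.0), np.float32(263.0)), array([ 0.337, -0.193]))]
```

```bash
cat > pl.py <<'E'
import sys; from h import *
# usage: tgt dockx docky z  -> units in tool axes
DX,DY,DA=.542,.237,.098
def dock(x,y): c,s=np.cos(DA),np.sin(DA); return np.array([DX+c*x-s*y,DY+s*x+c*y])
def need(P,yawx=None):
    """P world TCP target; yawx world angle of tool x"""
    s=sensors.get_state(); R=np.array(s['ee_rot']); d=R.T@(np.array(P)-s['eef_pos'])/.12
    a=np.arctan2(R[1,0],R[0,0]); sp=None if yawx is None else -((yawx-a+np.pi)%(2*np.pi)-np.pi)/(np.pi/2)
    print('units',np.round(d,3),'spin',sp,'t',s['t'],'F',np.round(s['wrist_force'],1))
E
python3 -m pendant '[[[0,0,0],0.2,30],[[0,0,0],0.2,30],[[0,0,0],0.2,0]]' 40
for i in 1 2 3 4 5 6; do python3 -m pendant '[[[-0.515,0.98,0],0,0],[[-0.515,0.98,0],0,0],[[-0.515,0.98,0],0,0],[[-0.515,0.98,0],0,0]]' >o; done; cat o
python3 - <<'E'
from pl import *
c=shot('wrist','wr1'); print(np.round(c['T'],3).tolist())
for t in ['switch_tip','pack1']:
    for r in find_in(t,c)[:5]: print(t,round(r['p'],2),np.round(r['point']),w(c,r['point'],.131 if t[0]=='s' else .025))
for p in [(0,0,.05),(0,.09,.05),(0,-.128,.056),(0,.128,.056),(.092,.128,.056),(.092,-.128,.056),(.036,0,.131)]:
    q=pix(c,[*dock(p[0],p[1]),p[2]]);cv2.circle(c['image'],tuple(int(x) for x in q),3,(255,0,0),1)
cv2.imwrite('pics/wr1.png',c['image'][:,:,::-1])
need([*dock(-.02,0),.405],np.pi+DA)
E
```

```text
t: 2.7
eef_pos: [0.2217, -0.5033, 0.4047]
ee_rot: [[-0.995, -0.099, 0.0], [-0.099, 0.995, -0.0], [-0.0, -0.0, -1.0]]
wrist_force: [0.2, -1.0, 0.7]
gripper_width: 0.518
gripper_force: 0.0
t: 5.1
eef_pos: [0.5215, 0.2373, 0.4029]
ee_rot: [[-0.995, -0.103, -0.002], [-0.103, 0.995, -0.001], [0.002, -0.001, -1.0]]
wrist_force: [0.0, -0.3, -0.7]
gripper_width: 0.0
gripper_force: 0.0
[[-0.103, -0.951, -0.29, 0.447], [0.995, -0.099, -0.029, 0.229], [-0.001, -0.291, 0.957, 0.372], [0.0, 0.0, 0.0, 1.0]]
pack1 0.9 [252. 198.] [0.53935271 0.20477591 0.025     ]
pack1 0.66 [360. 196.] [0.52455051 0.32387487 0.025     ]
units [-0.016  0.004 -0.003] spin 0.0014595699748258177 t 5.25 F [ 0.4  0.1 -0.3]
```

View pics/wr1.png

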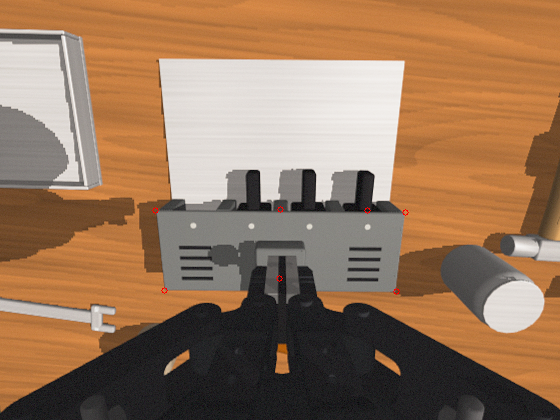

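```bash
python3 -m pendant '[[[0,0,0.5],0,0],[[0,0,0.9],0,0],[[0,0,0.9],0,0],[[0,0,0.9],0,0]]' >o
python3 -m pendant '[[[-0.15,0,0],0,0],[[-0.25,0,0],0,0],[[-0.35,0,0],0,0],[[-0.45,0,0],0,0],[[-0.55,0,0],0,0],[[-0.65,0,0],0,0],[[-0.73,0,0],0,0],[[-0.73,0,0],0,0]]'
python3 -m pendant '[[[0.4,0,0],0,0],[[0.8,0,0],0,0],[[0.8,0,-0.4],0,25],[[0.8,0,-0.9],0,25],[[0.8,0,-0.9],0,25]]'
python3 - <<'E'
from pl import *
d=shot('side'); s=shot('scene')
for c in (d,s):
  for a in (0,.5,.8,1.):
    th=a-.5; x=.065+.06*np.sin(th); z=.078+.06*np.cos(th); print(a,np.round(pix(c,[*dock(x,0),z])))
  print([(r['point'],round(r['p'],2)) for r in find_in('switch_tip',c)])
a=cv2.resize(d['image'][190:390,150:450],None,fx=2.6,fy=2.6,interpolation=2)
cv2.imwrite('pics/c3.png',a[:,:,::-1])
c=shot('wrist')
for p in [(253,172),(309,171),(365,172),(253,200),(309,200),(367,200)]:
    q=w(c,p,.038)[:2]-[DX,DY]; C,S=np.cos(DA),np.sin(DA); print(p,C*q[0]+S*q[1],-S*q[0]+C*q[1])
for p in [(160,61),(404,61)]:
    q=w(c,p,.004)[:2]-[DX,DY]; print(p,C*q[0]+S*q[1],-S*q[0]+C*q[1])
E
```

```text
t: 6.45
eef_pos: [0.6082, 0.2446, 0.2988]
ee_rot: [[-0.995, -0.1, 0.004], [-0.1, 0.995, 0.001], [-0.004, 0.001, -1.0]]
wrist_force: [0.5, 0.2, -0.0]
gripper_width: 0.001
gripper_force: 0.0
t: 6.95
eef_pos: [0.5113, 0.2345, 0.4129]
ee_rot: [[-0.995, -0.102, 0.012], [-0.102, 0.995, 0.005], [-0.012, 0.004, -1.0]]
wrist_force: [0.3, 0.9, 0.6]
gripper_width: 0.25
gripper_force: 0.0
0 [237. 233.]
0.5 [228. 226.]
0.8 [223. 223.]
1.0 [220. 223.]
[([224.4, 226.4], 0.48)]
0 [303. 177.]
0.5 [311. 178.]
0.8 [316. 180.]
1.0 [319. 182.]
[([319.1, 182.4], 0.48)]
(253, 172) -0.046036144294232646 -0.02936133747722646
(309, 171) -0.04724717483311805 0.029378722914362502
(365, 172) -0.04634459229362596 0.08820163396513996
(253, 200) -0.015637208207720632 -0.030071269973876803
(309, 200) -0.015789037159620385 0.030250810127337817
(367, 200) -0.015946356379404426 0.09275418947977286
(160, 61) -0.1570020214598705 -0.1270725606800459
(404, 61) -0.157768939658745 0.12876565808081944
```

View pics/c3.png

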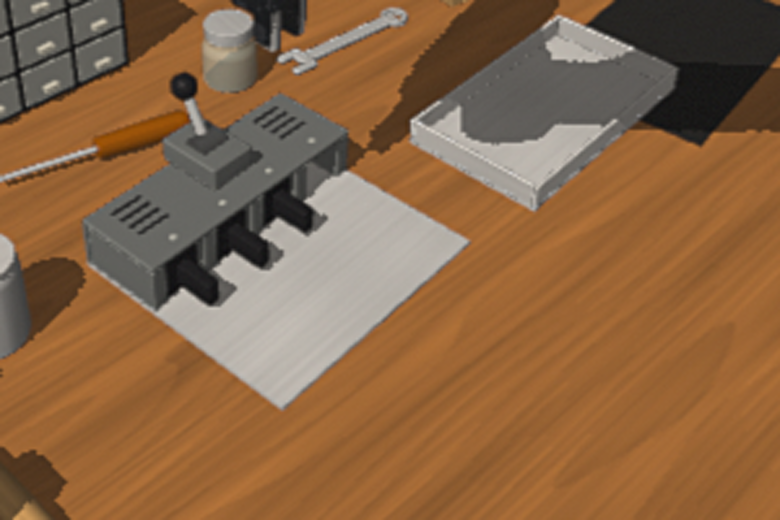

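```bash
python3 -m pendant '[[[0,0,0],0,50],[[0,0,0],0,50],[[0,0,0],0,50],[[0,0,0],0,50]]'; python3 - <<'E'
from pl import *
need([*dock(-.023,-.030),.184],np.pi+DA)
E
```

```text
t: 7.6
eef_pos: [0.5114, 0.2351, 0.4044]
ee_rot: [[-0.995, -0.1, -0.0], [-0.1, 0.995, -0.0], [0.001, -0.0, -1.0]]
wrist_force: [-0.1, -0.8, -0.9]
gripper_width: 0.497
gripper_force: 0.0
units [-0.064 -0.259  1.836] spin 0.0016710303711704368 t 7.6 F [-0.1 -0.8 -0.9]
```

```bash
python3 -m pendant '[[[-0.06,-0.26,0.3],0,50],[[-0.06,-0.26,0.7],0,50],[[-0.06,-0.26,0.9],0,50],[[-0.06,-0.26,0.9],0,50],[[-0.06,-0.26,0.9],0,50]]' >o; python3 -m pendant '[[[0,0,0.3],0,50],[[0,0,0.6],0,50],[[0,0,0.6],0,50],[[0,0,0.6],0,50],[[0,0,0.6],0,50]]' ; python3 - <<'E'
from pl import *
need([*dock(-.023,-.030),.184],np.pi+DA)
c=shot('wrist','wr2')
E
```

```text
t: 8.6
eef_pos: [0.5228, 0.2056, 0.2278]
ee_rot: [[-0.995, -0.101, 0.005], [-0.101, 0.995, 0.002], [-0.005, 0.002, -1.0]]
wrist_force: [-0.0, 0.4, 0.5]
gripper_width: 0.5
gripper_force: 0.0
units [ 0.009 -0.005  0.365] spin 0.0022094701030253364 t 8.6 F [-0.   0.4  0.5]
```

View pics/wr2.png

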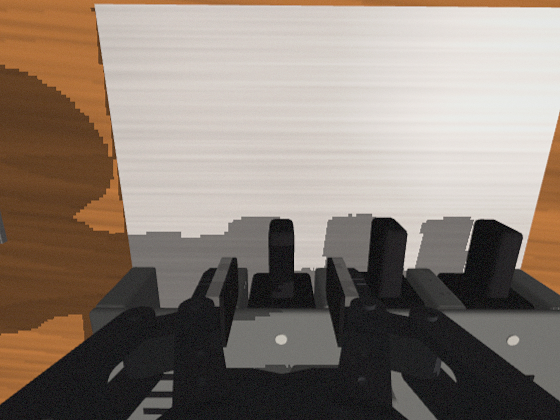

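```bash
python3 -m pendant '[[[0,0,0.2],0,50],[[0,0,0.36],0,50],[[0,0,0.36],0,50],[[0,0,0.36],0,50]]' >o; python3 -m pendant '[[[0,0,0],0,0],[[0,0,0],0,0],[[0,0,0],0,0],[[0,0,0],0,0],[[0,0,0],0,0]]' 80
python3 -m pendant '[[[0.2,0,0],0,0],[[0.4,0,0],0,0],[[0.6,0,0],0,0],[[0.8,0,0],0,0],[[0.92,0,0],0,0],[[0.92,0,0],0,0]]'
```

```text
t: 9.55
eef_pos: [0.5221, 0.2051, 0.1831]
ee_rot: [[-0.995, -0.101, 0.002], [-0.101, 0.995, 0.001], [-0.002, 0.001, -1.0]]
wrist_force: [-0.7, 0.5, 6.0]
gripper_width: 0.149
gripper_force: 78.0
t: 10.15
eef_pos: [0.4109, 0.1939, 0.183]
ee_rot: [[-0.995, -0.102, 0.001], [-0.102, 0.995, 0.002], [-0.002, 0.001, -1.0]]
wrist_force: [-6.2, 0.3, 11.7]
gripper_width: 0.147
gripper_force: 79.6
```

```bash
python3 -m pendant '[[[0,0,-0.2],0,0],[[0,0,-0.6],0,0],[[0,0,-0.6],0,0],[[0,0,-0.6],0,0],[[0,0,-0.6],0,0]]'
cat > tr.py <<'E'
from pl import *
from scipy.optimize import least_squares
def tray(z=.030):
    ms=[]
    for n in ('side','scene'):
        c=shot(n); o=outline_of('tray',c)
        if o and o[0]['p']>.4: ms.append((c,o[0]['pixels']))
    # silhouette hull of the tray box compared by distance of hull vertices
    P=np.array([(sx*.0775,sy*.1375,h) for sx in(-1,1) for sy in(-1,1) for h in(0,.030)])
    def f(v):
        C,S=np.cos(v[2]),np.sin(v[2]); out=[]
        for c,m in ms:
            q=np.array([pix(c,(v[0]+C*p[0]-S*p[1],v[1]+S*p[0]+C*p[1],p[2])) for p in P],np.float32)
            h=cv2.convexHull(q)
            k=cv2.convexHull(np.argwhere(m)[:,::-1].astype(np.float32))
            out+=[cv2.pointPolygonTest(h,(float(a[0,0]),float(a[0,1])),True) for a in k]
            out+=[cv2.pointPolygonTest(k,(float(a[0,0]),float(a[0,1])),True) for a in h]
        n=120; return np.array((out+[0]*n)[:n])
    r=least_squares(f,[.475,-.11,.083],x_scale=[.01,.01,.05],diff_step=1e-3,loss='soft_l1')
    print('tray',np.round(r.x,4),'cost',r.cost,len(ms)); return r.x
def slot(v,x,y): C,S=np.cos(v[2]),np.sin(v[2]); return [v[0]+C*x-S*y,v[1]+S*x+C*y]
E
python3 - <<'E'
from tr import *
v=tray(); need([*slot(v,.02-.063,-.07),.24],np.pi+v[2])
c=shot('side'); a=c['image'].copy()
for x in(-.0775,.0775):
  for y in(-.1375,.1375): cv2.circle(a,tuple(int(i) for i in pix(c,[*slot(v,x,y),.03])),2,(255,0,0),1)
a=cv2.resize(a[150:350,190:490],None,fx=2.6,fy=2.6,interpolation=2)
cv2.imwrite('pics/c4.png',a[:,:,::-1])
E
```

```text
t: 10.65
eef_pos: [0.4113, 0.1932, 0.2525]
ee_rot: [[-0.995, -0.1, -0.002], [-0.1, 0.995, -0.001], [0.002, -0.001, -1.0]]
wrist_force: [0.2, 0.4, -2.8]
gripper_width: 0.147
gripper_force: 78.6
tray [ 0.4794 -0.1153  0.0888] cost 41.441583913986975 2
units [ 0.06  -3.196  0.108] spin 0.007484816673798884 t 10.85 F [ 0.  -0.2 -1. ]
```

View pics/c4.png

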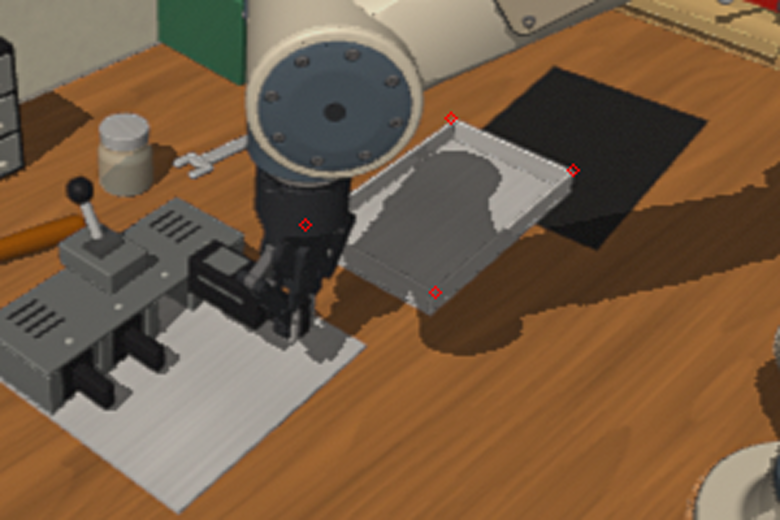

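```bash
for i in 1 2 3 4; do python3 -m pendant '[[[0.015,-0.4,0],0,0],[[0.015,-0.8,0],0,0],[[0.015,-0.8,0],0,0]]' >o; done; python3 -m pendant '[[[0,0,0],0.007,0],[[0,0,0],0.007,0],[[0,0,0],0.007,0]]'
python3 - <<'E'
from tr import *
v=(.4794,-.1153,.0888); need([*slot(v,.02-.063,-.07),.183],np.pi+v[2])
c=shot('wrist'); a=c['image']
for x in(-.0775,.0775):
  for y in(-.1375,.1375): q=pix(c,[*slot(v,x,y),.03]); print(q); cv2.circle(a,tuple(int(i) for i in q),3,(255,0,0),1)
cv2.imwrite('pics/wr3.png',a[:,:,::-1])
E
```

```text
t: 12.4
eef_pos: [0.4433, -0.188, 0.2534]
ee_rot: [[-0.996, -0.091, -0.0], [-0.091, 0.996, 0.0], [0.0, 0.0, -1.0]]
wrist_force: [-0.1, 0.8, -1.8]
gripper_width: 0.143
gripper_force: 79.7
units [ 0.005 -0.006  0.587] spin 0.0016251632673916641 t 12.4 F [-0.1  0.8 -1.8]
[np.float64(170.04727108751104), np.float64(181.65379857184934)]
[np.float64(624.2650338610187), np.float64(182.83973721598284)]
[np.float64(190.5430646612846), np.float64(386.1989916936228)]
[np.float64(559.2063546373323), np.float64(386.9808137075172)]
```

View pics/wr3.png

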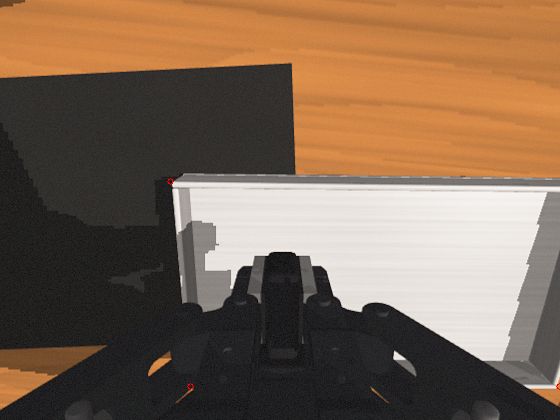

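```bash
python3 -m pendant '[[[0.01,0,0.3],0,0],[[0.01,0,0.5],0,0],[[0.01,0,0.55],0,0],[[0.01,0,0.58],0,0],[[0.01,0,0.58],0,0]]'; python3 -m pendant '[[[0,0,0],0,50],[[0,0,0],0,50],[[0,0,0],0,50],[[0,0,0],0,50]]' >o; python3 -m pendant '[[[0,0,-0.4],0,50],[[0,0,-0.9],0,50],[[0,0,-0.9],0,50],[[0,0,-0.9],0,50]]'
python3 - <<'E'
from tr import *
c=shot('wrist','wr4'); need([*dock(-.023,.030),.29],np.pi+DA)
for p in [(292,64)]: print(w(c,p,.001))
o=outline_of('mat',c)[0]; print(o['p'])
k=cv2.approxPolyDP(cv2.convexHull(np.argwhere(o['pixels'])[:,::-1].astype(np.float32)),5,True)[:,0]
print([(tuple(map(int,p)),np.round(w(c,p,.001)[:2],3)) for p in k])
E
```

```text
t: 12.95
eef_pos: [0.4426, -0.189, 0.1846]
ee_rot: [[-0.996, -0.09, 0.001], [-0.09, 0.996, -0.0], [-0.001, -0.001, -1.0]]
wrist_force: [-0.2, 1.0, -0.8]
gripper_width: 0.147
gripper_force: 79.6
t: 13.75
eef_pos: [0.4427, -0.1893, 0.2944]
ee_rot: [[-0.996, -0.09, 0.006], [-0.09, 0.996, -0.001], [-0.006, -0.001, -1.0]]
wrist_force: [0.0, 0.3, -0.2]
gripper_width: 0.503
gripper_force: 0.0
units [-0.953  3.711  0.022] spin -0.005510097316053464 t 13.8 F [ 0.5 -0.2 -0.3]
[ 0.33445661 -0.19247267  0.001     ]
0.66
[((290, 72), array([ 0.34 , -0.193])), ((294, 161), array([ 0.406, -0.184])), ((174, 312), array([ 0.557, -0.282])), ((0, 319), array([ 0.58 , -0.446])), ((0, 86), array([ 0.369, -0.411]))]
```

View pics/wr4.png

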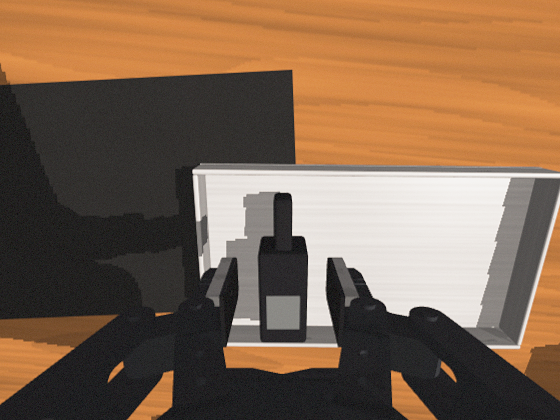

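```bash
python3 -m pendant '[[[0,0,0],-0.006,50]]'>o; for i in 1 2 3 4; do python3 -m pendant '[[[-0.119,0.464,0],0,50],[[-0.238,0.928,0],0,50],[[-0.238,0.928,0],0,50],[[-0.238,0.928,0],0,50]]' >o; done; 
python3 - <<'E'
from tr import *
c=shot('wrist'); need([*dock(-.023,.030),.184],np.pi+DA)
C,S=np.cos(DA),np.sin(DA)
for r in find_in('pack1',c): 
    q=w(c,r['point'],.03)[:2]-[DX,DY]; print(r['p'],r['point'],C*q[0]+S*q[1],-S*q[0]+C*q[1])
E
```

```text
units [-0.038  0.001  0.892] spin 0.0004922234476184454 t 15.6 F [-0.9 -0.   0.1]
0.96 [360.2, 243.7] -0.006694979810108801 0.0903772925508767
0.64 [283.7, 247.8] -0.0031558231182045814 0.031757265747030396
```

```bash
python3 -m pendant '[[[-0.03,0,0.4],0,50],[[-0.03,0,0.7],0,50],[[-0.03,0.005,0.88],0,50],[[-0.03,0.005,0.88],0,50],[[-0.03,0.005,0.88],0,50]]'; python3 -m pendant '[[[0,0,0],0,0],[[0,0,0],0,0],[[0,0,0],0,0],[[0,0,0],0,0],[[0,0,0],0,0]]' 80 >o
python3 -m pendant '[[[0.2,0,0],0,0],[[0.4,0,0],0,0],[[0.6,0,0],0,0],[[0.8,0,0],0,0],[[0.92,0,0],0,0],[[0.92,0,0],0,0]]'
python3 -m pendant '[[[0,0,-0.2],0,0],[[0,0,-0.6],0,0],[[0,0,-0.6],0,0],[[0,0,-0.6],0,0],[[0,0,-0.6],0,0]]'
python3 - <<'E'
from tr import *
v=tray(); need([*slot((.4775,-.1153,.0888),.02-.063,0),.24],np.pi+v[2])
E
```

```text
t: 16.15
eef_pos: [0.5156, 0.265, 0.1872]
ee_rot: [[-0.995, -0.098, 0.001], [-0.098, 0.995, -0.0], [-0.0, -0.0, -1.0]]
wrist_force: [0.2, 0.4, 0.1]
gripper_width: 0.502
gripper_force: 0.0
t: 17.25
eef_pos: [0.4044, 0.2559, 0.1882]
ee_rot: [[-0.995, -0.101, 0.002], [-0.101, 0.995, 0.003], [-0.002, 0.002, -1.0]]
wrist_force: [-4.5, 0.3, 11.3]
gripper_width: 0.143
gripper_force: 79.4
t: 17.75
eef_pos: [0.4048, 0.2549, 0.2573]
ee_rot: [[-0.995, -0.098, -0.002], [-0.098, 0.995, -0.001], [0.002, -0.001, -1.0]]
wrist_force: [-0.3, 0.9, -1.4]
gripper_width: 0.141
gripper_force: 78.5
tray [ 0.4796 -0.1155  0.0858] cost 12.90422618720178 2
units [ 0.062 -3.128  0.149] spin 0.008331443608469078 t 17.95 F [ 0.2 -1.2 -2.4]
```

```bash
for i in 1 2 3 4; do python3 -m pendant '[[[0.015,-0.4,0],0,0],[[0.015,-0.782,0],0,0],[[0.015,-0.782,0],0,0]]' >o; done; python3 -m pendant '[[[0,0,0],0.007,0],[[0,0,0],0.007,0],[[0,0,0],0.007,0]]'
python3 - <<'E'
from tr import *
v=(.4775,-.1153,.0888); need([*slot(v,.02-.063,0),.188],np.pi+v[2])
c=shot('wrist','wr5')
E
```

```text
t: 19.45
eef_pos: [0.4354, -0.1177, 0.2582]
ee_rot: [[-0.996, -0.09, -0.0], [-0.09, 0.996, 0.0], [0.0, 0.0, -1.0]]
wrist_force: [-0.3, -0.3, -2.6]
gripper_width: 0.145
gripper_force: 79.7
units [ 0.007 -0.011  0.585] spin 0.0007245592934507008 t 19.45 F [-0.3 -0.3 -2.6]
```

View pics/wr5.png

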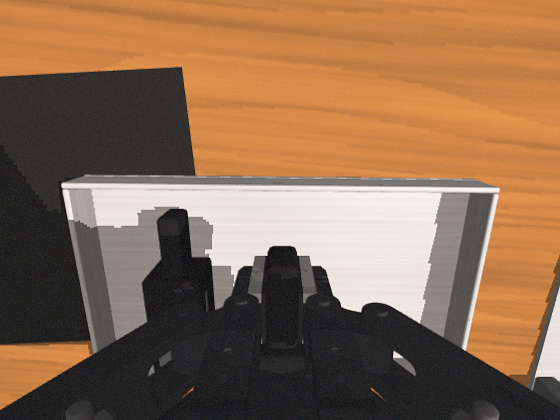

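```bash
python3 -m pendant '[[[0.01,0,0.3],0,0],[[0.01,0,0.5],0,0],[[0.01,0,0.55],0,0],[[0.01,0,0.575],0,0],[[0.01,0,0.575],0,0]]'; python3 -m pendant '[[[0,0,0],0,45],[[0,0,0],0,45],[[0,0,0],0,45],[[0,0,0],0,45]]' >o; python3 -m pendant '[[[0,0,-0.4],0,45],[[0,0,-0.85],0,45],[[0,0,-0.85],-0.006,45],[[0,0,-0.85],-0.006,45]]' >o
python3 - <<'E'
from tr import *
c=shot('wrist'); 
for r in find_in('pack1',c): print(r['p'],r['point'],w(c,r['point'],.04))
need([*dock(-.023,.091),.29],np.pi+DA)
E
```

```text
t: 20.0
eef_pos: [0.4347, -0.1186, 0.19]
ee_rot: [[-0.996, -0.089, 0.001], [-0.089, 0.996, -0.0], [-0.001, -0.0, -1.0]]
wrist_force: [0.1, -1.4, -1.5]
gripper_width: 0.145
gripper_force: 79.7
0.87 [186.4, 259.3] [ 0.47279981 -0.18794745  0.04      ]
0.86 [281.0, 284.0] [ 0.48667083 -0.11507612  0.04      ]
units [-0.994  3.623  0.005] spin -0.0006776688897968392 t 20.9 F [-0.3  0.4 -0.2]
```

```bash
for i in 1 2 3 4; do python3 -m pendant '[[[-0.124,0.454,0],0,45],[[-0.248,0.906,0],0,45],[[-0.248,0.906,0],0,45],[[-0.248,0.906,0],0,45]]' >o; done; python3 -m pendant '[[[0,0,0],0,45],[[0,0,0],0,45]]' >o
python3 - <<'E'
from tr import *
c=shot('wrist'); need([*dock(-.023,.090),.186],np.pi+DA)
C,S=np.cos(DA),np.sin(DA)
for r in find_in('pack1',c): 
    q=w(c,r['point'],.03)[:2]-[DX,DY]; print(r['p'],r['point'],C*q[0]+S*q[1],-S*q[0]+C*q[1])
E
```

```text
units [-0.001  0.006  0.88 ] spin -0.0013741753264671615 t 22.75 F [-0.6 -0.7 -0.4]
0.98 [286.9, 240.8] -0.004539503206123837 0.0922265385378258
```

```bash
python3 -m pendant '[[[0,0.01,0.4],0,45],[[0,0.015,0.7],0,45],[[0,0.015,0.88],0,45],[[0,0.015,0.88],0,45],[[0,0.015,0.88],0,45]]'; python3 -m pendant '[[[0,0,0],0,0],[[0,0,0],0,0],[[0,0,0],0,0],[[0,0,0],0,0],[[0,0,0],0,0]]' 80 >o
python3 -m pendant '[[[0.2,0,0],0,0],[[0.4,0,0],0,0],[[0.6,0,0],0,0],[[0.8,0,0],0,0],[[0.92,0,0],0,0],[[0.92,0,0],0,0]]'
python3 -m pendant '[[[0,0,-0.2],0,0],[[0,0,-0.6],0,0],[[0,0,-0.6],0,0],[[0,0,-0.6],0,0],[[0,0,-0.6],0,0]]'
python3 - <<'E'
from tr import *
v=tray(); need([*slot((.4775,-.1153,.0888),.02-.063,0.07),.24],np.pi+v[2])
E
```

```text
t: 23.3
eef_pos: [0.5104, 0.3269, 0.1866]
ee_rot: [[-0.995, -0.097, 0.001], [-0.097, 0.995, -0.0], [-0.001, -0.0, -1.0]]
wrist_force: [-0.5, 0.0, 0.8]
gripper_width: 0.449
gripper_force: 0.0
t: 24.4
eef_pos: [0.3992, 0.3171, 0.1879]
ee_rot: [[-0.995, -0.099, 0.002], [-0.099, 0.995, 0.003], [-0.002, 0.003, -1.0]]
wrist_force: [-4.6, -0.1, 11.1]
gripper_width: 0.146
gripper_force: 79.2
t: 24.9
eef_pos: [0.3997, 0.316, 0.2566]
ee_rot: [[-0.995, -0.097, -0.002], [-0.097, 0.995, -0.001], [0.002, -0.001, -1.0]]
wrist_force: [0.6, 0.0, -3.3]
gripper_width: 0.141
gripper_force: 78.2
tray [ 0.4799 -0.1156  0.0844] cost 29.62552495526986 2
units [ 0.06  -3.055  0.143] spin 0.008219122291751646 t 25.1 F [-0.6  0.1 -1.8]
```

```bash
for i in 1 2 3 4; do python3 -m pendant '[[[0.015,-0.4,0],0,0],[[0.015,-0.764,0],0,0],[[0.015,-0.764,0],0,0]]' >o; done; python3 -m pendant '[[[0,0,0],0.007,0],[[0,0,0],0.007,0],[[0,0,0],0.007,0]]'
python3 - <<'E'
from tr import *
v=(.4775,-.1153,.0888); need([*slot(v,.02-.063,.07),.189],np.pi+v[2])
c=shot('wrist','wr6')
E
```

```text
t: 26.6
eef_pos: [0.4288, -0.0481, 0.2576]
ee_rot: [[-0.996, -0.088, -0.0], [-0.088, 0.996, 0.0], [0.0, 0.0, -1.0]]
wrist_force: [0.1, 0.3, -2.0]
gripper_width: 0.149
gripper_force: 79.3
units [ 0.004 -0.01   0.572] spin -0.0003270154557031489 t 26.6 F [ 0.1  0.3 -2. ]
```

View pics/wr6.png

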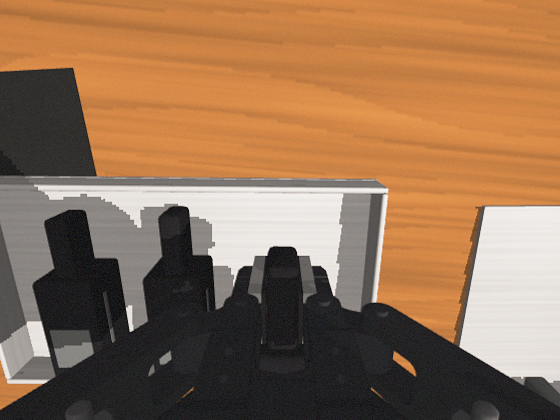

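```bash
python3 -m pendant '[[[0.005,0,0.3],0,0],[[0.005,0,0.5],0,0],[[0.005,0,0.55],0,0],[[0.005,0,0.565],0,0],[[0.005,0,0.565],0,0]]'; python3 -m pendant '[[[0,0,0],0,45],[[0,0,0],0,45],[[0,0,0],0,45],[[0,0,0],0,45]]' >o; python3 -m pendant '[[[0,0,-0.4],0,45],[[0,0,-0.9],0,45],[[0,0,-0.9],0,45]]' >o;  python3 -m pendant '[[[0,-0.4,-0.4],0,45],[[0,-0.8,-0.8],0,45],[[0,-0.9,-0.9],0,45],[[0,-0.9,-0.9],0,45]]' >o;  python3 -m pendant '[[[0,-0.4,0],0,45],[[0,-0.8,0],0,45],[[0,-0.9,0],0,45],[[0,-0.9,0],0,45],[[0,-0.9,0],0,45]]'
python3 - <<'E'
from tr import *
v=tray(); c=shot('wrist'); a=c['image'].copy()
print(np.round(sensors.get_state()['joints'],2))
for r in find_in('pack1',c): print(r['p'],r['point'],w(c,r['point'],.04))
o=outline_of('mat',c)[0]; print(o['p'])
k=cv2.approxPolyDP(cv2.convexHull(np.argwhere(o['pixels'])[:,::-1].astype(np.float32)),5,True)[:,0]
print([(tuple(map(int,p)),np.round(w(c,p,.001)[:2],3)) for p in k])
for x in(-.0775,.0775):
  for y in(-.1375,.1375): q=pix(c,[*slot(v,x,y),.03]); cv2.circle(a,tuple(int(i) for i in q),3,(255,0,0),1)
cv2.imwrite('pics/wr7.png',a[:,:,::-1])
E
```

```text
t: 27.15
eef_pos: [0.4288, -0.0488, 0.1907]
ee_rot: [[-0.996, -0.087, 0.002], [-0.087, 0.996, -0.0], [-0.002, -0.0, -1.0]]
wrist_force: [-0.2, 0.7, -2.2]
gripper_width: 0.146
gripper_force: 79.3
t: 28.75
eef_pos: [0.4467, -0.264, 0.4054]
ee_rot: [[-0.996, -0.086, -0.001], [-0.086, 0.996, 0.001], [0.001, 0.001, -1.0]]
wrist_force: [-0.2, -0.0, 0.3]
gripper_width: 0.45
gripper_force: 0.0
tray [ 0.4811 -0.1156  0.0837] cost 13.716031467731405 2
[-0.23  0.19  0.03 -0.   -1.41 -1.25]
0.98 [348.4, 231.3] [ 0.49032222 -0.18630214  0.04      ]
0.76 [472.9, 231.5] [ 0.4784376  -0.04927429  0.04      ]
0.65 [408.8, 236.2] [ 0.49015726 -0.11867519  0.04      ]
0.8
[((356, 88), array([ 0.34 , -0.193])), ((355, 153), array([ 0.409, -0.183])), ((284, 263), array([ 0.554, -0.252])), ((99, 270), array([ 0.585, -0.487])), ((62, 103), array([ 0.383, -0.512]))]
```

View pics/wr7.png

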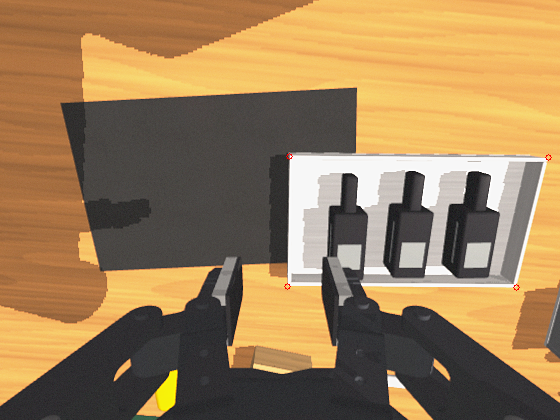

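```bash
python3 -m pendant '[[[0,0,0],-0.029,100],[[0,0,0],-0.029,100],[[0,0,0],-0.029,100],[[0,0,0],-0.029,100],[[0,0,0],-0.029,100],[[0,0,0],-0.029,100]]'; python3 - <<'E'
from tr import *
need([.595,-.1005,.172],np.pi+.13)
E
```

```text
t: 29.7
eef_pos: [0.4468, -0.2644, 0.4059]
ee_rot: [[-0.991, -0.131, 0.0], [-0.131, 0.991, 0.0], [-0.0, 0.0, -1.0]]
wrist_force: [0.0, 0.1, 0.2]
gripper_width: 1.0
gripper_force: 0.0
units [-1.404  1.192  1.949] spin 0.0011040774653614724 t 29.7 F [0.  0.1 0.2]
```

```bash
for i in 1 2; do python3 -m pendant '[[[-0.35,0.3,0],0,100],[[-0.7,0.6,0],0,100],[[-0.7,0.6,0],0,100],[[-0.7,0.6,0],0,100]]' >o;done;  for i in 1 2; do python3 -m pendant '[[[0,0,0.4],0,100],[[0,0,0.7],0,100],[[0,0,0.97],0,100],[[0,0,0.97],0,100],[[0,0,0.97],0,100]]'>o;done; python3 - <<'E'
from tr import *
need([.521,-.11,.172],np.pi+.13)
c=shot('side'); a=cv2.resize(c['image'][130:330,190:490],None,fx=2.6,fy=2.6,interpolation=2)
cv2.imwrite('pics/c8.png',a[:,:,::-1])
E
```

```text
units [ 0.627 -0.001  0.029] spin 0.001621284537209019 t 31.5 F [ 0.1 -1.1  0.8]
```

View pics/c8.png

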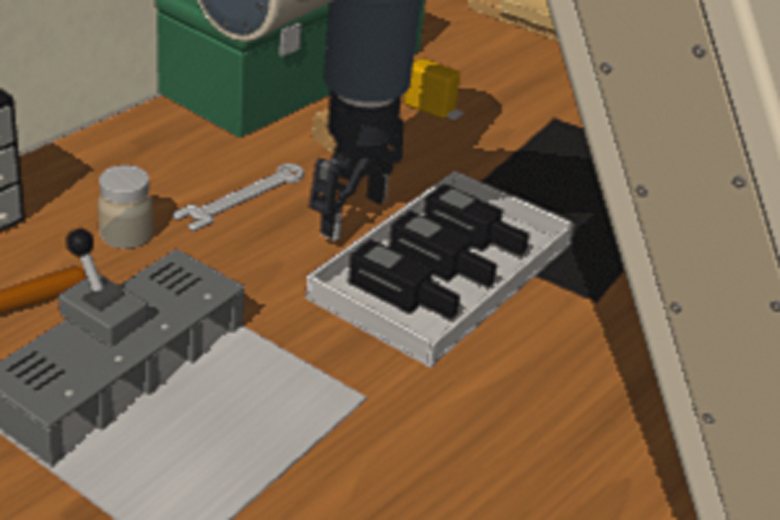

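```bash
python3 -m pendant '[[[0.1,0,0.02],0,100],[[0.2,0,0.02],0,100],[[0.26,0,0.02],0,100],[[0.32,0,0.02],0,100],[[0.38,0,0.02],0,100],[[0.44,0,0.02],0,100],[[0.5,0,0.02],0,100],[[0.56,0,0.02],0,100],[[0.61,0,0.02],0,100],[[0.63,0,0.02],0,100]]'; python3 -m pendant '[[[0,0,0],0,100],[[-0.2,0,0],0,100],[[-0.2,0,0],0,100]]' >o
python3 -m pendant '[[[0,0,-0.4],0,100],[[0,0,-0.8],0,100],[[0,0,-1],0,100],[[0,0,-1],0,100]]' >o; python3 -m pendant '[[[0.3,0,-0.4],0,100],[[0.6,0,-0.8],0,100],[[0.8,0,-0.8],0,100],[[0.8,0,-0.8],0,100],[[0.8,0,-0.8],0,100]]'
cat > mat.py <<'E'
from tr import *
v=tray(); c=shot('wrist'); a=c['image'].copy()
o=outline_of('tray',c)[0]
k=cv2.approxPolyDP(cv2.convexHull(np.argwhere(o['pixels'])[:,::-1].astype(np.float32)),5,True)[:,0]
print('wrist tray',o['p'],[(tuple(map(int,p)),np.round(w(c,p,.03)[:2],3)) for p in k])
C,S=np.cos(.13),np.sin(.13); d=v[:2]-[.4625,-.34]; print('in mat frame',C*d[0]+S*d[1],-S*d[0]+C*d[1],v[2]-.13)
for h in(0,.03):
 for x in(-.0775,.0775):
  for y in(-.1375,.1375): q=pix(c,[*slot(v,x,y),h]); cv2.circle(a,tuple(int(i) for i in q),3,(255,0,0),1)
for x in(-.1025,.1025):
  for y in(-.1625,.1625): q=pix(c,[*slot((.4625,-.34,.13),x,y),0]); cv2.circle(a,tuple(int(i) for i in q),3,(0,255,0),1)
import sys; cv2.imwrite(f'pics/{sys.argv[1]}.png',a[:,:,::-1])
E
python3 mat.py wr9
```

```text
t: 32.55
eef_pos: [0.5217, -0.1095, 0.1736]
ee_rot: [[-0.991, -0.133, 0.009], [-0.133, 0.991, -0.001], [-0.009, -0.002, -1.0]]
wrist_force: [6.2, 0.2, 4.9]
gripper_width: 1.001
gripper_force: 3.2
t: 33.75
eef_pos: [0.447, -0.1191, 0.3867]
ee_rot: [[-0.991, -0.131, -0.0], [-0.131, 0.991, 0.001], [0.0, 0.001, -1.0]]
wrist_force: [0.8, 0.8, -0.5]
gripper_width: 0.999
gripper_force: 0.0
tray [ 0.4353 -0.1253  0.1383] cost 10.537587862007697 2
wrist tray 0.56 [((420, 98), array([ 0.342, -0.001])), ((403, 247), array([0.494, 0.019])), ((151, 247), array([ 0.53 , -0.252])), ((133, 97), array([ 0.377, -0.271]))]
in mat frame 0.0008877150165661485 0.2164314166506426 0.008305276575073073
```

View pics/wr9.png

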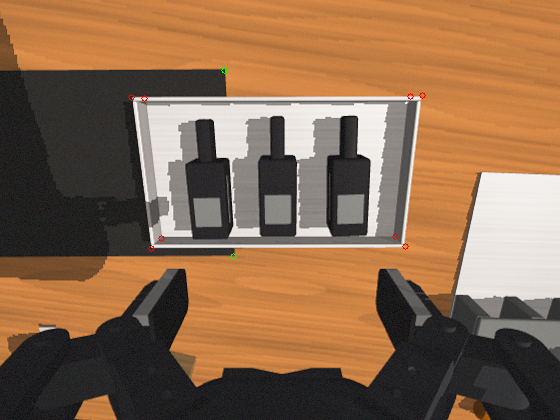

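```bash
for i in 1 2; do python3 -m pendant '[[[0,0,0],-0.5,100],[[0,0,0],-0.5,100],[[0,0,0],-0.5,100],[[0,0,0],-0.5,100],[[0,0,0],-0.5,100],[[0,0,0],-0.5,100],[[0,0,0],-0.5,100]]'>o; done; python3 - <<'E'
from tr import *
need([.4107,.0567,.172],1.5*np.pi+.13); print(sensors.get_state()['eef_pos'])
E
```

```text
units [-1.492  0.118  1.786] spin 0.0006591768081256386 t 35.45 F [-0.9  0.3 -0.4]
[ 0.44824778 -0.11894403  0.38632844]
```

```bash
for i in 1 2; do python3 -m pendant '[[[-0.37,0.06,0],0,100],[[-0.74,0.06,0],0,100],[[-0.746,0.06,0],0,100],[[-0.746,0.06,0],0,100]]' >o;done;  for i in 1 2; do python3 -m pendant '[[[0,0,0.4],0,100],[[0,0,0.7],0,100],[[0,0,0.89],0,100],[[0,0,0.89],0,100],[[0,0,0.89],0,100]]'>o;done; python3 - <<'E'
from tr import *
tray()
need([.4433,-.193,.172],1.5*np.pi+.13)
E
```

```text
tray [ 0.433  -0.1252  0.1439] cost 23.74487426783047 2
units [2.1   0.008 0.02 ] spin 0.0013684348756110454 t 37.45 F [0.1 0.5 0.1]
```

```bash
for i in 1 2; do python3 -m pendant '[[[0.07,0.0,0],0,100],[[0.14,0,0],0,100],[[0.21,0,0],0,100],[[0.28,0,0],0,100],[[0.35,0,0],0,100],[[0.42,0,0],0,100],[[0.49,0,0],0,100],[[0.56,0,0],0,100],[[0.63,0,0],0,100],[[0.7,0,0],0,100]]'; done; python3 - <<'E'
from tr import *
v=tray(); C,S=np.cos(.13),np.sin(.13); d=v[:2]-[.4625,-.34]; print('in mat frame',C*d[0]+S*d[1],-S*d[0]+C*d[1],v[2]-.13)
need([.4433,-.193,.172],1.5*np.pi+.13)
E
```

```text
t: 38.45
eef_pos: [0.4213, -0.0273, 0.1731]
ee_rot: [[0.132, -0.991, 0.0], [-0.991, -0.132, 0.0], [-0.0, -0.0, -1.0]]
wrist_force: [-0.1, 5.2, 1.8]
gripper_width: 0.997
gripper_force: 2.4
t: 39.45
eef_pos: [0.4322, -0.1106, 0.1731]
ee_rot: [[0.132, -0.991, -0.0], [-0.991, -0.132, 0.0], [-0.0, 0.0, -1.0]]
wrist_force: [-0.7, 5.6, 1.9]
gripper_width: 1.001
gripper_force: 2.8
tray [ 0.4519 -0.2587  0.1365] cost 14.91594815596219 2
in mat frame 4.039716742351186e-05 0.08202494481907108 0.006520811098617907
units [ 0.694 -0.004  0.007] spin 0.0009704004047282127 t 39.65 F [-0.2  1.4 -0.1]
```

Tracking well; finish the push, back off, raise, and check from above.

```bash
python3 -m pendant '[[[0.07,0.0,0],0,100],[[0.14,0,0],0,100],[[0.21,0,0],0,100],[[0.28,0,0],0,100],[[0.35,0,0],0,100],[[0.42,0,0],0,100],[[0.49,0,0],0,100],[[0.56,0,0],0,100],[[0.63,0,0],0,100],[[0.69,0,0],0,100]]'; python3 -m pendant '[[[0,0,0],0,100],[[-0.2,0,0],0,100],[[-0.3,0,0],0,100],[[-0.3,0,-0.4],0,100],[[-0.3,0,-0.8],0,100],[[-0.3,0,-1],0,100],[[-0.3,0,-1],0,100]]' >o;  python3 -m pendant '[[[0,0,-0.4],0,100],[[0,0,-0.8],0,100],[[0,0,-1],0,100],[[0,0,-1],0,100],[[0,0,-1],0,100]]'
python3 mat.py wr10; python3 - <<'E'
from tr import *
c=shot('wrist')
o=outline_of('mat',c)[0]
k=cv2.approxPolyDP(cv2.convexHull(np.argwhere(o['pixels'])[:,::-1].astype(np.float32)),5,True)[:,0]
print('wrist mat',o['p'],[(tuple(map(int,p)),np.round(w(c,p,.001)[:2],3)) for p in k])
for n in('wrist','scene'):
    c=shot(n)
    for r in find_in('pack1',c): print(round(r['p'],2),np.round(w(c,r['point'],.03),3))
for n in('side','scene'):
    c=shot(n); print([(r['point'],round(r['p'],2)) for r in find_in('switch_tip',c)])
E
```

```text
t: 40.65
eef_pos: [0.4432, -0.1928, 0.1729]
ee_rot: [[0.131, -0.991, -0.0], [-0.991, -0.131, 0.0], [-0.0, 0.0, -1.0]]
wrist_force: [0.4, 3.3, -1.6]
gripper_width: 0.998
gripper_force: 1.6
t: 41.85
eef_pos: [0.4384, -0.1562, 0.4127]
ee_rot: [[0.132, -0.991, 0.0], [-0.991, -0.132, 0.0], [-0.0, -0.0, -1.0]]
wrist_force: [-0.5, 0.5, -0.6]
gripper_width: 1.0
gripper_force: 0.0
tray [ 0.464  -0.3405  0.138 ] cost 13.231052910211998 2
wrist tray 0.67 [((359, 0), array([ 0.388, -0.342])), ((350, 137), array([ 0.372, -0.217])), ((208, 136), array([ 0.521, -0.198])), ((198, 0), array([ 0.539, -0.322]))]
in mat frame 0.0014296402867215595 -0.0006859967810143886 0.008034610904578132
wrist mat 0.76 [((380, 0), array([ 0.362, -0.354])), ((369, 160), array([ 0.339, -0.193])), ((195, 161), array([ 0.541, -0.165])), ((182, 0), array([ 0.563, -0.328]))]
0.55 [ 0.478 -0.322  0.03 ]
0.92 [ 0.466 -0.27   0.03 ]
0.81 [ 0.487 -0.408  0.03 ]
0.77 [ 0.478 -0.333  0.03 ]
[]
[([316.9, 184.4], 0.61), ([231.7, 369.3], 0.48), ([306.3, 141.5], 0.29)]
```

```bash
python3 -c "
from cell import job; print(job.close_job())"
```

```text
the job is handed in; nothing more can be done
None
```

I switched the dock off, laid the three packs present side by side in the tray, and pushed the tray onto the mat. It measures about 1–2 mm off centre and 0.01 rad off square. The job is handed in with no verdict reported back, and I viewed 15 pictures, one over the limit of 14.

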